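Sort the screw-in ground pegs by thread pitch on the gauge plates

ROBOT

A 6-joint arm with a two-finger parallel gripper is mounted at the origin on the work surface. World frame = base frame: x ahead of the robot, y to its left, z up, the work surface at z = 0. Lengths are in m, angles in rad, forces in N, time in s.
With the tool pointing down it reaches from about 0.3 to 0.875 m from the base axis. Payload 6.4 kg.
Tool frame: the origin (TCP) lies midway between the tips of the shut fingers; the grasp point (between the pads) lies 19 mm behind it; z points along the fingers, y is the line along which they close (so a half turn about z gives the same grasp; the last joint's range is limited). The gripper opens to 85 mm and grips with 20 to 120 N. Pads are 22 mm wide; open, the fingers measure 114 mm over their backs; the gripper's body (76 mm by 85 mm) begins 54 mm behind the grasp point. The pads swing forward as they close: fully open they stand 13 mm farther back than shut.
Start: joints at [-1.438, 0.181, 1.607, -0, 1.354, -0.206], TCP at [0.191, -0.542, 0.231] pointing down, gripper open.
Joint ranges: [-2.99, 2.99], [-0.89, 2.07], [0.3, 2.58], [-1.14, 4.28], [0, 2.63], [-3.12, 3.12]. Speed limits (rad/s): [2.57, 2.57, 3.01, 3.14, 3.14, 3.14].

INTERFACE

Orientations are given as a unit quaternion [w, x, y, z].
In Python, from bench import sensors, vision, ctrl gives the robot as it stands.
- The arm moves only by the tool carry_out, never from a script. Its argument "deltas" is text: rows parted by semicolons, each of 7 numbers parted by spaces: the shift along the tool's x, y, z in mm, then the turn, a rotation vector about the tool's x, y, z in rad, then the closure, from 0 (fully open) to 1 (shut). In form: tx ty tz ax ay az claw; .... A call has 1 to 12 rows; each row is the pose to reach, as a shift and turn from the pose commanded when the call began, along the tool's axes at that moment; what a row does not reach only later rows make up. A row lasts 1/8 s, in which the tool goes at most 62.5 mm and 10.7 degrees, less where a joint would pass 70% of its speed; a pose out of reach is approached as far as the arm can. A call with a gripper value outside its range is refused whole. The fingers move at their own pace and stop on an object; the grip force is fixed at half the most. Time passes only in rows, so rows that repeat a pose let the fingers close. It gives the time, the measured TCP pose, the force, the opening and the grip force at its end, in the units of the state.
- sensors.get_obs(): the state, without advancing time (a new reading comes with each control period).
- vision.camera(name): name is "scene" or "top" or "wrist"; returns the picture (400x640x3 uint8, blue, green, red); there is no depth.
- vision.camera_model(name): a dict with "K" (3x3 intrinsics, pixels), "extrinsics" (4x4, takes a point from world to camera coordinates); the wrist camera has in their place "hand_eye" (4x4, takes a point from camera to tool coordinates, whose origin is the TCP and whose axes are the flange's). Camera axes: x right, y down, z forward; pixel columns grow to the right and rows downward; lengths in m; the calibration is good to about 2 mm. The wrist camera is an equidistant fisheye: a pixel r from the principal point sees the ray r / f radians off the axis. A picture is of the moment at which its call begins: read the wrist's pose just before it. camera_model takes no time and is no camera call.
- ctrl.hand_in(): hands the job in; it is judged then, once.
The state is a dict: "time_s": time; "q": joint angles; "dq": joint speeds; "joint_efforts": joint torques, N m; "eef_pos": TCP position; "eef_rot": TCP orientation; "wrist_force": force on the tool from outside, world axes, zero at the start; "torque": the same for the moment, N m; "opening": opening from 0.0 (shut) to 1.0 (fully open); "grasp_force": force on a finger pad.
Only numpy, scipy, OpenCV 4.12 (cv2) and the standard library are available. Lean on these libraries where they do the work, as an engineer would, in place of code of your own. Each camera call takes 0.05 s, during which the arm holds its last target. There are 200 camera calls.

TASK

The three orange screw-in ground pegs got mixed up: two have a coarse thread, one a fine thread. Without lifting any of them off the mat, slide each one sideways against the gauge plate whose notches match its thread (red stripe coarse, blue stripe fine), work it along until the thread drops fully home in the notches, and leave it lying there. Leave the other goods on the counter where they are.

Things in the scene. Friction and masses are not known exactly. Their poses are not given: they have to be found in the camera images.
- mat: dark rubber mat 340 x 680 mm, 3 mm thick, long along its y; pegs and gauge plates lie on it; friction about 0.6. Origin under its centre. One gauge plate lies on the robot's side of the pegs, one beyond (which varies): each peg goes one way or the other, to the land opposite it. A plain sideways push may leave crests on teeth: then shift the peg lengthwise, up to half a pitch.
- gauge_coarse: aluminium gauge plate, red stripe on top, screwed down flat, 410 mm long (y), 24 mm high; origin at centre of underside. Each long edge (+x, -x alike) has 3 notched lands centred at y = -155, 0, 155 mm: V notches at -16, 0, 16 from the land's centre, bottoms at x = 22 mm, tooth tips at 30; edge set back to 14 between lands. Home, a coarse peg's axis is parallel, 38 mm from the centre line.
- gauge_fine: aluminium gauge plate like gauge_coarse but with a blue stripe and 10 mm pitch: on each land V notches at -20, -10, 0, 10, 20 mm from the land's centre, bottoms at x = 22 mm, tooth tips at 27. Home, the fine peg's axis is parallel and 37.8 mm from the plate's centre line. A peg resting on teeth, or of the wrong pitch, stands about 4 mm or more too far off.
- peg_coarse_1: orange plastic screw-in ground peg lying along its y, z up. Origin on its axis, mid-thread, 15 mm above the mat. Thread y = -40..40 mm, 30 mm across crests, 16 mm core, 16 mm pitch, 90 degree V; tip to 54; plain neck 15 thick -40..-50; square collar 30 x 30, -50..-62 (stops rolling); flat eye 28 wide to -88.5. Crests on its +x side at 0, +-16, +-32, on its -x side at +-8, +-24. 90 g, balances at -17.
- peg_coarse_2: the second coarse peg, the same as peg_coarse_1 in every way.
- peg_fine: orange peg like peg_coarse_1, but with a fine thread: 10 mm pitch, 21.6 mm core; crests on its +x side at y = 0, +-10, +-20, +-30 mm, on its -x side at +-5, +-15, +-25, +-35 mm (a helix, half a pitch on); balances at y = -13 mm.
- food_tin: flat green-labelled food tin, 74 mm across, 42 mm high, standing at one end of the mat; origin under its centre. Bystander.
- chew_bone: white plastic chew bone, 100 mm long, 28 mm thick, lying at the other end of the mat; origin under its centre. Bystander.
- brush: blue slicker grooming brush, 170 mm long, 30 mm high, pins up, on the counter to the robot's right. Bystander.
- steel_bowl: stainless feeding bowl, 150 mm across, 45 mm high, to the robot's right. Bystander.
- treat_jar: amber jar with red cap, 84 mm across, 120 mm high, to the robot's left. Bystander.
- bag_carton: cardboard carton 70 x 100 x 60 mm with a green band, to the robot's right. Bystander.
- dumbbell: wooden dog dumbbell lying down, 100 mm long, 60 mm across its ends, to the robot's left. Bystander.

How it is judged:
At the end, for the whole second after the job is handed in: Coarse pegs home in the red-striped plate, the fine one in the blue: axis within 1.7 mm of its seated distance from the plate's centre line, parallel within 0.05 rad, mid-thread within 20 mm lengthwise of a land's centre, axis below 21 mm over the counter, at rest ((x of peg_coarse_1 in the frame of gauge_coarse between 0.036 and 0.0397 m or x of peg_coarse_1 in the frame of gauge_coarse between -0.0397 and -0.036 m) and (y of peg_coarse_1 in the frame of gauge_coarse between -0.175 and -0.135 m or y of peg_coarse_1 in the frame of gauge_coarse between -0.02 and 0.02 m or y of peg_coarse_1 in the frame of gauge_coarse between 0.135 and 0.175 m) and angle between the y axis of each of peg_coarse_1, peg_coarse_2 and the y axis of gauge_coarse, either way round below 0.05 rad and height (world z) of each of peg_coarse_1, peg_coarse_2, peg_fine below 0.021 m and linear speed of each of peg_coarse_1, peg_coarse_2, peg_fine below 0.01 m/s and (x of peg_coarse_2 in the frame of gauge_coarse between 0.036 and 0.0397 m or x of peg_coarse_2 in the frame of gauge_coarse between -0.0397 and -0.036 m) and (y of peg_coarse_2 in the frame of gauge_coarse between -0.175 and -0.135 m or y of peg_coarse_2 in the frame of gauge_coarse between -0.02 and 0.02 m or y of peg_coarse_2 in the frame of gauge_coarse between 0.135 and 0.175 m) and (x of peg_fine in the frame of gauge_fine between 0.0358 and 0.0395 m or x of peg_fine in the frame of gauge_fine between -0.0395 and -0.0358 m) and (y of peg_fine in the frame of gauge_fine between -0.175 and -0.135 m or y of peg_fine in the frame of gauge_fine between -0.02 and 0.02 m or y of peg_fine in the frame of gauge_fine between 0.135 and 0.175 m) and angle between the y axis of peg_fine and the y axis of gauge_fine, either way round below 0.05 rad); the robot touches nothing.
It fails at once if a peg is lifted off the mat (more than 25 mm) (height (world z) of any of peg_coarse_1, peg_coarse_2, peg_fine above 0.043 m).
It fails at once if another thing on the counter is moved by more than 20 mm (distance of any of food_tin, chew_bone, brush, steel_bowl, treat_jar, bag_carton, dumbbell from where it was at the start of the episode above 0.02 m).
It also fails if it takes over 58 s, if anything falls off the work surface, if the arm or the gripper's body presses on something with over 40 N, if the wrist force passes 120 N, or if a joint passes its speed limit or range.

## Working session

There is one attempt and no reset: what is moved stays moved. The work goes in short steps, Python scripts to look and compute and a tool call to move; the robot and the scene stay as the last step left them, time stands still between calls to the robot, and variables do not carry over. Pictures are saved under pics/ and viewed, at most 10 in all, crops included, and the job is handed in when it is done.

Besides the shell and the picture viewer there is one more tool, called after ">>>" by a JSON object that holds its "api" and its "payload", one argument or row to a line. carry_out: Moves the arm, as the interface text tells. Its arguments: {"type":"object","properties":{"deltas":{"type":"string"}},"required":["deltas"]}

```bash
mkdir -p pics
python3 - <<'E'
from bench import sensors, vision, ctrl
import cv2, numpy as np
print({k:np.round(v,3).tolist() for k,v in sensors.get_obs().items()})
for n in ("top","scene"):
    cv2.imwrite(f"pics/{n}0.png",vision.camera(n)); m=vision.camera_model(n); print(n,np.round(m["K"],1).tolist(),np.round(m["extrinsics"],3).tolist())
m=vision.camera_model("wrist");print({k:np.round(v,3).tolist() if not isinstance(v,str) else v for k,v in m.items()})
E
```

```text
{'time_s': 0.0, 'q': [-1.438, 0.182, 1.608, -0.0, 1.354, -0.206], 'dq': [-0.002, -0.003, 0.0, 0.0, -0.001, -0.0], 'joint_efforts': [-0.001, -44.487, -35.134, -0.0, 0.009, 0.0], 'eef_pos': [0.191, -0.542, 0.23], 'eef_rot': [-0.001, 0.986, 0.169, 0.0], 'wrist_force': [0.266, 0.418, 0.505], 'torque': [0.009, -0.04, -0.008], 'grasp_force': 0.0, 'opening': 0.999}
top [[484.5, 0.0, 319.6], [0.0, 484.5, 196.8], [0.0, 0.0, 1.0]] [[0.02, -1.0, -0.018, -0.011], [-0.989, -0.017, -0.147, 0.47], [0.147, 0.02, -0.989, 1.547], [0.0, 0.0, 0.0, 1.0]]
scene [[405.4, 0.0, 319.2], [0.0, 405.4, 201.3], [0.0, 0.0, 1.0]] [[-0.067, 0.998, -0.015, 0.065], [0.765, 0.042, -0.642, -0.329], [-0.64, -0.055, -0.766, 1.644], [0.0, 0.0, 0.0, 1.0]]
{'K': [[309.707, 0.0, 316.056], [0.0, 309.707, 201.62], [0.0, 0.0, 1.0]], 'hand_eye': [[-0.001, -0.958, -0.285, 0.073], [1.0, -0.0, -0.001, -0.0], [0.001, -0.285, 0.958, -0.143], [0.0, 0.0, 0.0, 1.0]]}
```

View pics/top0.png

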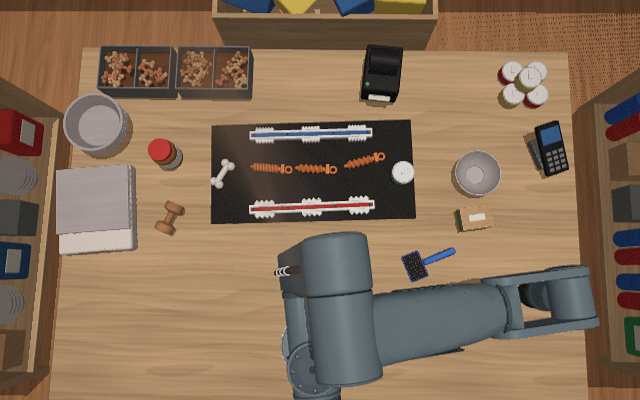

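The top view shows the blue plate far (310,133), the red plate near (312,208), and pegs at (270,168), (316,169) and (364,160, tilted). The tin is at (402,172) and the bone at (222,173).

```bash
cat > h.py <<'E'
from bench import sensors, vision
import cv2, numpy as np
from scipy.spatial.transform import Rotation as R
def pose():
    o=sensors.get_obs(); T=np.eye(4); w,x,y,z=o["eef_rot"]; T[:3,:3]=R.from_quat([x,y,z,w]).as_matrix(); T[:3,3]=o["eef_pos"]; return T
def ray(uv,name,T=None):
    m=vision.camera_model(name);K=m["K"];uv=np.atleast_2d(np.asarray(uv,float))
    d=np.c_[(uv[:,0]-K[0][2])/K[0][0],(uv[:,1]-K[1][2])/K[1][1],np.ones(len(uv))]
    if name=="wrist":
        r=np.hypot(d[:,0],d[:,1])+1e-9; d=np.c_[d[:,0]/r*np.sin(r),d[:,1]/r*np.sin(r),np.cos(r)]
        C=T@np.array(m["hand_eye"])
    else: C=np.linalg.inv(np.array(m["extrinsics"]))
    return C[:3,3],d@C[:3,:3].T
def px(uv,z,name,T=None):
    o,d=ray(uv,name,T); return o+d*((z-o[2])/d[:,2])[:,None]
def rect(T,x0,x1,y0,y1,z,s):
    "orthophoto of plane z from wrist camera; s px per m; image up=+x, left=+y"
    img=vision.camera("wrist");m=vision.camera_model("wrist");K=m["K"];C=np.linalg.inv(T@np.array(m["hand_eye"]))
    X,Y=np.meshgrid(np.arange(x1,x0,-1/s),np.arange(y1,y0,-1/s),indexing="ij")
    p=np.stack([X,Y,0*X+z],-1)@C[:3,:3].T+C[:3,3]
    rr=np.hypot(p[...,0],p[...,1]);th=np.arctan2(rr,p[...,2])/rr
    u=K[0][0]*th*p[...,0]+K[0][2];v=K[1][1]*th*p[...,1]+K[1][2]
    return cv2.remap(img,u.astype(np.float32),v.astype(np.float32),cv2.INTER_LINEAR),img
E
python3 - <<'E'
from h import *
print(np.round(px([[310,133],[312,208],[270,168],[316,169],[364,160],[402,172],[222,173],[313,172]],.018,"top"),3))
T=pose();print(np.round(T,3))
# target: TCP at (x-0.0,...) tool x axis direction in world = T[:,0]
E
```

```text
[[ 0.69   0.035  0.018]
 [ 0.435  0.022  0.018]
 [ 0.567  0.166  0.018]
 [ 0.566  0.012  0.018]
 [ 0.6   -0.147  0.018]
 [ 0.561 -0.273  0.018]
 [ 0.548  0.325  0.018]
 [ 0.556  0.022  0.018]]
[[ 0.943  0.332 -0.     0.191]
 [ 0.332 -0.943  0.002 -0.542]
 [ 0.    -0.002 -1.     0.23 ]
 [ 0.     0.     0.     1.   ]]
```

>>> {"api": "carry_out", "payload": {
  "deltas": "459 -434 10 0 0 0.339 0;459 -434 10 0 0 0.339 0;459 -434 10 0 0 0.339 0;459 -434 10 0 0 0.339 0;459 -434 10 0 0 0.339 0;459 -434 10 0 0 0.339 0;459 -434 10 0 0 0.339 0;459 -434 10 0 0 0.339 0;459 -434 10 0 0 0.339 0;459 -434 10 0 0 0.339 0;459 -434 10 0 0 0.339 0;459 -434 10 0 0 0.339 0"
}}

```text
time_s: 1.6
eef_pos: [0.4794, 0.0199, 0.2208]
eef_rot: [0.0, 1.0, 0.001, -0.001]
wrist_force: [0.7, -0.1, 0.1]
opening: 1.001
grasp_force: 0.0
```

Run:
```python
from h import *
T=pose();print(np.round(T,3), sensors.get_obs()["time_s"])
r,i=rect(T,.40,.73,-.28,.30,.018,1350)
cv2.imwrite("pics/w1.png",r);print(r.shape); np.save("T1.npy",T); cv2.imwrite("pics/w1raw.png",i)
```

```text
[[ 1.     0.002 -0.001  0.479]
 [ 0.002 -1.    -0.     0.02 ]
 [-0.001  0.    -1.     0.221]
 [ 0.     0.     0.     1.   ]] 1.6
(446, 784, 3)
```

View pics/w1.png

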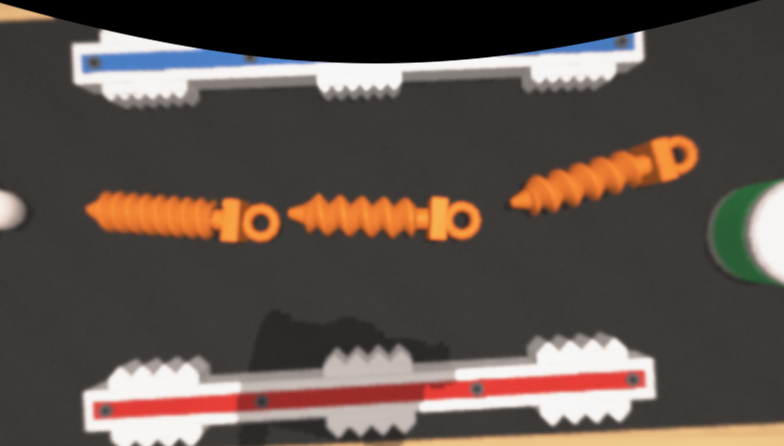

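Left peg (160,213) is fine; the middle (385,215) and right (605,172, tilted) pegs are coarse. All tips point to +y. The fine peg goes to the far blue left land, the coarse pegs to the near red middle and right lands.

```bash
cat >> h.py <<'E'
def blobs(img,T,lo,hi,z,amin,name="wrist"):
    h=cv2.cvtColor(img,cv2.COLOR_BGR2HSV);m=cv2.inRange(h,np.array(lo),np.array(hi))
    n,l,s,c=cv2.connectedComponentsWithStats(m);out=[]
    for k in range(1,n):
        if s[k,4]>amin:
            v,u=np.nonzero(l==k);p=px(np.c_[u,v],z,name,T)[:,:2];out.append(p)
    return out
def axis(p):
    "robust long axis (pointing +y), median-based line; returns centre of extents, dir, length"
    c=p.mean(0);w,V=np.linalg.eigh(np.cov((p-c).T));d=V[:,1]*np.sign(V[1,1])
    for _ in range(3):
        n=np.array([d[1],-d[0]]);s=(p-c)@d;t=(p-c)@n
        e=np.arange(s.min(),s.max(),.004);b=np.digitize(s,e)
        mid=np.array([[s[b==k].mean(),(t[b==k].min()+t[b==k].max())/2] for k in np.unique(b) if (b==k).sum()>3])
        mid=mid[1:-1];a=np.polyfit(mid[:,0],mid[:,1],1);c=c+n*a[1];d=d+n*a[0];d/=np.linalg.norm(d)
    s=(p-c)@d
    return c,d,s.min(),s.max()
def pegs(img,T):
    out=[]
    for p in blobs(img,T,(5,130,90),(20,255,255),.018,300):
        c,d,a,b=axis(p);o=c+d*((a+b)/2+.01725)
        if .12<b-a<.17: out.append((o,np.arctan2(-d[0],d[1]),b-a))
    return sorted(out,key=lambda q:-q[0][1])
def stripe(img,T,lo,hi):
    r=[]
    for p in sorted(blobs(img,T,lo,hi,.027,200),key=len)[-1:]:
        c,d,a,b=axis(p);r=(c+d*(a+b)/2,np.arctan2(-d[0],d[1]),b-a)
    return r
E
python3 - <<'E'
from h import *
T=np.load("T1.npy");i=cv2.imread("pics/w1raw.png")
for p in pegs(i,T):print("peg",np.round(p[0],4),round(p[1],4),round(p[2],4))
print("red",stripe(i,T,(172,120,50),(180,255,255)),stripe(i,T,(0,150,50),(4,255,255)))
print("blue",stripe(i,T,(95,100,60),(125,255,255)))
t=cv2.imread("pics/top0.png")
for p in [x for x in blobs(t,None,(95,90,60),(125,255,255),.027,100,"top")]:
    if p[:,0].mean()>.6 and abs(p[:,1].mean())<.15: c,d,a,b=axis(p);print("blue top",c+d*(a+b)/2,np.arctan2(-d[0],d[1]),b-a)
print(sensors.get_obs()["q"])
E
```

```text
peg [0.3756 0.5292] 0.937 0.1625
peg [0.571  0.1817] -0.0769 0.1453
peg [0.5701 0.0325] -0.0364 0.1446
peg [ 0.595  -0.1305] 0.2796 0.1457
red [] (array([0.44084578, 0.02625601]), np.float64(0.059407673452037166), np.float64(0.14720720337641038))
blue (array([0.68218471, 0.16830816]), np.float64(0.030895453972916875), np.float64(0.1084408352628553))
blue top [ 1.14472572 -0.11011448] 0.03445835033299076 0.13515553738303443
blue top [ 0.69150112 -0.10417662] 0.06313863039595939 0.11726892182242837
blue top [0.68333968 0.08980764] 0.04047601535582555 0.2581771280181182
[-2.08007480e-01 -2.58737362e-02  1.84985612e+00 -5.15867246e-04
  1.31856494e+00  1.36303546e+00]
```

```bash
cat >> h.py <<'E'
def plate(img,T,ranges,x0,x1,n="wrist"):
    p=np.vstack([b for lo,hi in ranges for b in blobs(img,T,lo,hi,.027,15,n)])
    p=p[(p[:,0]>x0)&(p[:,0]<x1)&(abs(p[:,1]-.02)<.25)];c,d,a,b=axis(p)
    return c+d*(a+b)/2,np.arctan2(-d[0],d[1]),b-a
RED=[((0,110,40),(5,255,255)),((170,110,40),(180,255,255))];BLUE=[((95,90,60),(125,255,255))]
E
python3 - <<'E'
from h import *
T=np.load("T1.npy");i=cv2.imread("pics/w1raw.png");t=cv2.imread("pics/top0.png")
print("red w",plate(i,T,RED,.38,.5));print("red t",plate(t,None,RED,.38,.5,"top"));print("blue t",plate(t,None,BLUE,.62,.75,"top"))
E
```

```text
red w (array([0.44077835, 0.02690033]), np.float64(0.05872130515259487), np.float64(0.3974435322968226))
red t (array([0.43947915, 0.02414493]), np.float64(0.0618645326707219), np.float64(0.3965309042434779))
blue t (array([0.68586924, 0.02803641]), np.float64(0.041358267518407134), np.float64(0.38183031785309407))
```

>>> {"api": "carry_out", "payload": {
  "deltas": "87 -106 120 0 0 -1.494 0.4;87 -106 120 0 0 -1.494 0.4;87 -106 120 0 0 -1.494 0.4;87 -106 120 0 0 -1.494 0.4;87 -106 120 0 0 -1.494 0.4;87 -106 120 0 0 -1.494 0.4;87 -106 120 0 0 -1.494 0.4;87 -106 120 0 0 -1.494 0.4;87 -106 120 0 0 -1.494 0.4;87 -106 165 0 0 -1.494 0.4;87 -106 213 0 0 -1.494 0.4;87 -106 213 0 0 -1.494 0.4"
}}

```text
time_s: 3.15
eef_pos: [0.5629, 0.1243, 0.0046]
eef_rot: [-0.003, 0.735, 0.678, -0.003]
wrist_force: [-0.3, -0.5, 0.2]
opening: 0.599
grasp_force: 0.0
```

Run:
```python
from h import *
T=pose();o=sensors.get_obs();print(np.round(T,3),o["time_s"],o["opening"])
cv2.imwrite("pics/w2.png",vision.camera("wrist"))
```

```text
[[ 0.082  0.997 -0.009  0.563]
 [ 0.997 -0.082 -0.     0.124]
 [-0.001 -0.009 -1.     0.005]
 [ 0.     0.     0.     1.   ]] 3.15 0.5993606522184864
```

View pics/w2.png

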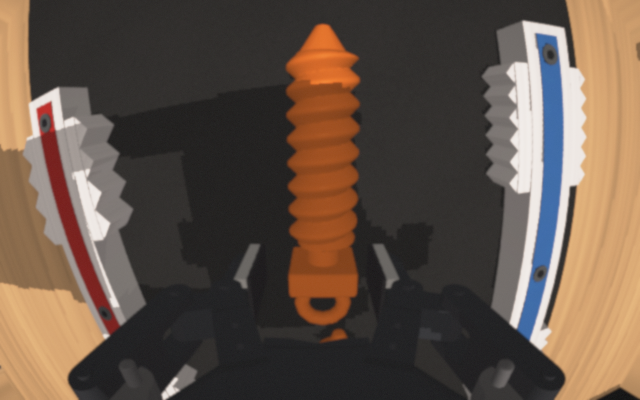

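The fingers straddle the collar (322,275) of the fine peg with clearance both sides. The blue land is at (505,130).

>>> {"api": "carry_out", "payload": {
  "deltas": "0 0 -3 0 0 0 0.8;0 0 -3 0 0 0 1;0 0 -3 0 0 0 1;0 0 -3 0 0 0 1"
}}

```text
time_s: 3.7
eef_pos: [0.5692, 0.1254, 0.0144]
eef_rot: [0.002, 0.734, 0.679, 0.002]
wrist_force: [-1.0, -0.7, 7.5]
opening: 0.337
grasp_force: 60.0
```

```bash
cat >> h.py <<'E'
def grip(o0):
    "report held peg; o0 not used"
    T=pose();i=vision.camera("wrist");return T,i
def go(xy,yaw,z):
    "tool-frame delta mm / az from measured pose to world xy, tool yaw"
    T=pose();d=T[:3,:3].T@(np.array([*xy,z])-T[:3,3]);y=np.arctan2(T[1,0],T[0,0])
    print("delta",np.round(d*1000,1),"az",round(-(yaw-y),3),"t",sensors.get_obs()["time_s"],"op",round(sensors.get_obs()["opening"],2))
E
sed -i '/^def grip/,/return T,i/d' h.py
python3 - <<'E'
from h import *
T=pose();i=vision.camera("wrist");print(np.round(T,3))
for p in pegs(i,T):print(np.round(p[0],4),round(p[1],4),round(p[2],4))
print("blue",plate(i,T,BLUE,.6,.75))
go((.6198,.1245),np.pi/2+.041,.008)
cv2.imwrite("pics/w3raw.png",i);np.save("T3.npy",T)
E
```

```text
[[ 0.077  0.997  0.005  0.569]
 [ 0.997 -0.077 -0.     0.125]
 [ 0.     0.005 -1.     0.014]
 [ 0.     0.     0.     1.   ]]
[0.5725 0.1811] -0.0524 0.1441
blue (array([0.68330848, 0.14669132]), np.float64(0.040788998709586605), np.float64(0.17469264285814512))
delta [ 3.  50.5  6.7] az -0.118 t 3.75 op 0.33
```

>>> {"api": "carry_out", "payload": {
  "deltas": "1 17 0 0 0 -0.04 1;2 34 0 0 0 -0.08 1;3 51 0 0 0 -0.118 1;3 51 0 0 0 -0.118 1;3 51 0 0 0 -0.118 1"
}}

```text
time_s: 4.38
eef_pos: [0.6212, 0.1245, 0.0145]
eef_rot: [0.003, 0.693, 0.721, 0.003]
wrist_force: [2.9, -0.3, 6.3]
opening: 0.332
grasp_force: 60.2
```

Run:
```python
from h import *
T=pose();i=vision.camera("wrist");print(np.round(T,3))
for p in pegs(i,T):print(np.round(p[0],4),round(p[1],4),round(p[2],4))
print("blue",plate(i,T,BLUE,.6,.75))
r,i=rect(T,.56,.72,.08,.28,.018,3500);cv2.imwrite("pics/w4.png",r);cv2.imwrite("pics/w4raw.png",i);np.save("T4.npy",T)
```

```text
[[-0.04   0.999  0.008  0.621]
 [ 0.999  0.04  -0.     0.125]
 [-0.     0.008 -1.     0.014]
 [ 0.     0.     0.     1.   ]]
[0.618  0.1806] 0.0632 0.1435
blue (array([0.68356168, 0.14124891]), np.float64(0.0398637653954929), np.float64(0.18555672880623636))
```

View pics/w4.png

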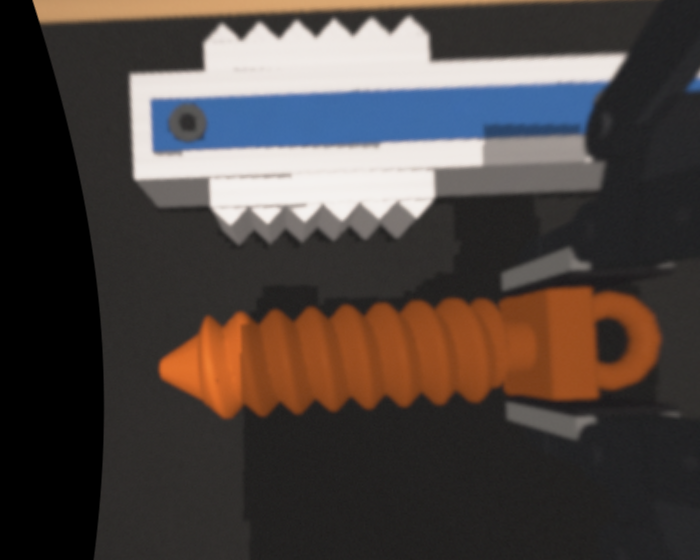

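The fine peg's upper crests (311,307), (346,303), (381,301) sit about 3.5 mm left of the notches (320, 355, 390), and the peg is turned 0.024 rad too much. I'll shift it, then release.

>>> {"api": "carry_out", "payload": {
  "deltas": "-3.5 0 0 0 0 0.024 1;-3.5 0 0 0 0 0.024 1;-3.5 0 0 0 0 0.024 1;-3.5 0 0 0 0 0.024 0.45;-3.5 0 0 0 0 0.024 0.45;-3.5 0 -40 0 0 0.024 0.4;-3.5 0 -85 0 0 0.024 0.4;-3.5 0 -85 0 0 0.024 0.4"
}}

```text
time_s: 5.48
eef_pos: [0.6209, 0.1211, 0.1007]
eef_rot: [0.003, 0.701, 0.713, 0.003]
wrist_force: [-0.6, -0.2, 0.2]
opening: 0.601
grasp_force: 0.0
```

Run:
```python
from h import *
T=pose();i=vision.camera("wrist")
for p in pegs(i,T):print(np.round(p[0],4),round(p[1],4),round(p[2],4))
print("blue",plate(i,T,BLUE,.6,.75))
go((.5681,-.0234),np.pi/2-.036,.1)
go((.5681,-.0234),np.pi/2-.036,.012)
```

```text
[0.9745 0.3517] -0.5447 0.1381
[0.6182 0.178 ] 0.0424 0.1426
blue (array([0.68264896, 0.15680601]), np.float64(0.04182798836730116), np.float64(0.15373739905963751))
delta [-143.6  -53.5   -2. ] az 0.053 t 5.525 op 0.6
delta [-143.6  -53.8   86. ] az 0.053 t 5.525 op 0.6
```

>>> {"api": "carry_out", "payload": {
  "deltas": "-144 -53 0 0 0 0.053 0.4;-144 -53 0 0 0 0.053 0.4;-144 -53 0 0 0 0.053 0.4;-144 -53 40 0 0 0.053 0.4;-144 -53 83 0 0 0.053 0.4;-144 -53 86 0 0 0.053 0.4;-144 -53 86 0 0 0.053 0.4;-144 -53 84 0 0 0.053 0.8;-144 -53 83 0 0 0.053 1;-144 -53 83 0 0 0.053 1"
}}

```text
time_s: 6.78
eef_pos: [0.5684, -0.0239, 0.0146]
eef_rot: [0.001, 0.72, 0.694, 0.001]
wrist_force: [-0.5, 0.2, 5.0]
opening: 0.336
grasp_force: 60.0
```

Run:
```python
from h import *
T=pose();i=vision.camera("wrist");print(np.round(T,3))
for p in pegs(i,T):print(np.round(p[0],4),round(p[1],4),round(p[2],4))
print("red",plate(i,T,RED,.38,.5))
go((.5064,-.0333),np.pi/2+.059,.014)
```

```text
[[ 0.036  0.999  0.002  0.568]
 [ 0.999 -0.036 -0.001 -0.024]
 [-0.     0.002 -1.     0.015]
 [ 0.     0.     0.     1.   ]]
[0.5703 0.0328] -0.0246 0.1434
red (array([0.44038987, 0.03014302]), np.float64(0.05989087158427487), np.float64(0.2086391640653692))
delta [-11.6 -61.7   0.5] az -0.095 t 6.825 op 0.33
```

>>> {"api": "carry_out", "payload": {
  "deltas": "-4 -20 0 0 0 -0.03 1;-8 -40 0 0 0 -0.06 1;-11.5 -62 0 0 0 -0.1 1;-11.5 -62 0 0 0 -0.1 1;-11.5 -62 0 0 0 -0.1 1"
}}

```text
time_s: 7.45
eef_pos: [0.5053, -0.0335, 0.0146]
eef_rot: [0.0, 0.684, 0.729, -0.0]
wrist_force: [-4.7, -0.8, 11.3]
opening: 0.333
grasp_force: 60.7
```

Run:
```python
from h import *
T=pose();print(np.round(T,3))
r,i=rect(T,.40,.56,-.08,.12,.018,3500);cv2.imwrite("pics/w5.png",r)
for p in pegs(i,T):print(np.round(p[0],4),round(p[1],4),round(p[2],4))
print("red",plate(i,T,RED,.38,.5))
```

```text
[[-0.064  0.998  0.     0.505]
 [ 0.998  0.064 -0.001 -0.034]
 [-0.001  0.    -1.     0.015]
 [ 0.     0.     0.     1.   ]]
[0.5015 0.023 ] 0.0775 0.1434
red (array([ 0.44294338, -0.01100396]), np.float64(0.05978847329997006), np.float64(0.20717623155738846))
```

View pics/w5.png

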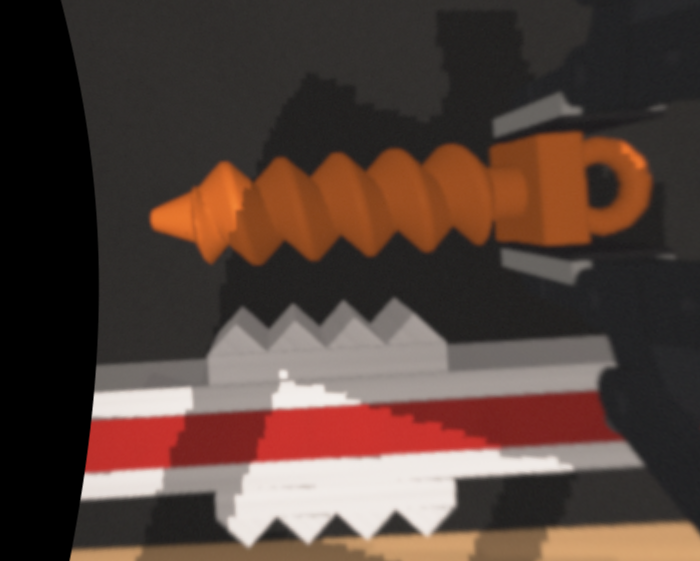

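The lower crests (316,261), (372,256) are already within about 0.6 mm of phase with the red notches (323, 379), and the yaw is 0.02 over.

>>> {"api": "carry_out", "payload": {
  "deltas": "-0.6 0 0 0 0 0.02 1;-0.6 0 0 0 0 0.02 1;-0.6 0 0 0 0 0.02 1;-0.6 0 0 0 0 0.02 0.45;-0.6 0 0 0 0 0.02 0.45;-0.6 0 -40 0 0 0.02 0.4;-0.6 0 -85 0 0 0.02 0.4;-0.6 0 -85 0 0 0.02 0.4"
}}

```text
time_s: 8.5
eef_pos: [0.508, -0.0344, 0.1018]
eef_rot: [0.003, 0.691, 0.723, 0.002]
wrist_force: [0.5, 1.3, -0.1]
opening: 0.593
grasp_force: 0.0
```

Run:
```python
from h import *
T=pose();i=vision.camera("wrist")
for p in pegs(i,T):print(np.round(p[0],4),round(p[1],4),round(p[2],4))
print("red",plate(i,T,RED,.38,.5))
go((.6105,-.1843),np.pi/2+.28,.1)
```

```text
[0.5036 0.0228] 0.0561 0.143
red (array([0.44115352, 0.02152819]), np.float64(0.057241235676079895), np.float64(0.20397176845236747))
delta [-154.8   97.4    0.3] az -0.236 t 8.55 op 0.6
```

>>> {"api": "carry_out", "payload": {
  "deltas": "-155 97 0 0 0 -0.236 0.4;-155 97 0 0 0 -0.236 0.4;-155 97 0 0 0 -0.236 0.4;-155 97 0 0 0 -0.236 0.4;-155 97 45 0 0 -0.236 0.4;-155 97 83 0 0 -0.236 0.4;-155 97 87 0 0 -0.236 0.4;-155 97 87 0 0 -0.236 0.4;-155 97 85 0 0 -0.236 0.8;-155 97 84 0 0 -0.236 1;-155 97 84 0 0 -0.236 1"
}}

```text
time_s: 9.93
eef_pos: [0.6098, -0.1846, 0.0159]
eef_rot: [0.001, 0.601, 0.799, 0.0]
wrist_force: [-0.9, 0.8, 5.8]
opening: 0.334
grasp_force: 60.0
```

Run:
```python
from h import *
T=pose();i=vision.camera("wrist");print(np.round(T,3))
for p in pegs(i,T):print(np.round(p[0],4),round(p[1],4),round(p[2],4))
print("red",plate(i,T,RED,.38,.5))
go((.5165,-.1881),np.pi/2+.045,.014)
```

```text
[[-0.276  0.961  0.002  0.61 ]
 [ 0.961  0.276 -0.001 -0.185]
 [-0.002  0.002 -1.     0.016]
 [ 0.     0.     0.     1.   ]]
[ 0.5946 -0.1302] 0.2865 0.144
red (array([ 0.44964721, -0.1257083 ]), np.float64(0.05998021662369433), np.float64(0.09486933858496854))
delta [ 22.5 -90.7   1.7] az 0.235 t 9.975 op 0.33
```

>>> {"api": "carry_out", "payload": {
  "deltas": "6 -23 0 0 0 0.06 1;12 -46 0 0 0 0.12 1;17 -69 0 0 0 0.18 1;22.5 -91 0 0 0 0.235 1;22.5 -91 0 0 0 0.235 1;22.5 -91 0 0 0 0.235 1"
}}

```text
time_s: 10.72
eef_pos: [0.515, -0.1886, 0.0159]
eef_rot: [0.0, 0.691, 0.723, -0.001]
wrist_force: [-7.6, -0.8, 12.0]
opening: 0.335
grasp_force: 60.8
```

Run:
```python
from h import *
T=pose();print(np.round(T,3))
r,i=rect(T,.40,.56,-.24,-.04,.018,3500);cv2.imwrite("pics/w6.png",r)
for p in pegs(i,T):print(np.round(p[0],4),round(p[1],4),round(p[2],4))
print("red",plate(i,T,RED,.38,.5))
```

```text
[[-0.045  0.999 -0.     0.515]
 [ 0.999  0.045 -0.001 -0.189]
 [-0.001 -0.    -1.     0.016]
 [ 0.     0.     0.     1.   ]]
[ 0.5127 -0.1319] 0.0516 0.1439
red (array([ 0.44927251, -0.11671809]), np.float64(0.05864670579016044), np.float64(0.1131193488094373))
```

View pics/w6.png

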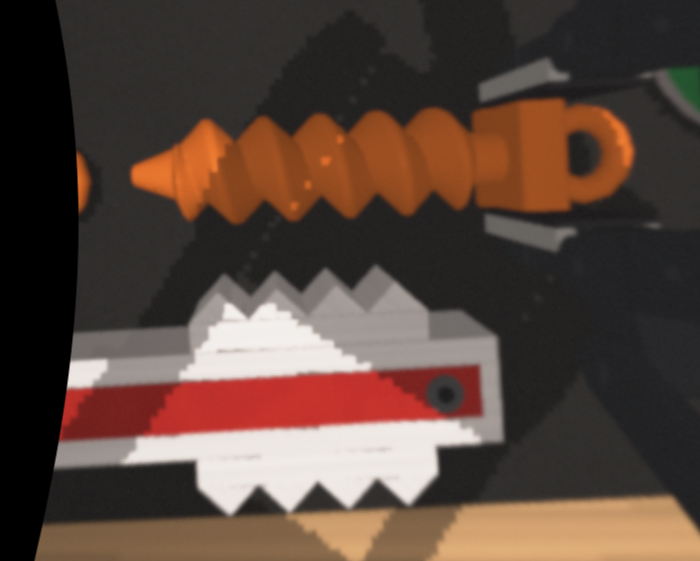

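The lower crests (294,221), (350,218) need about 1.4 mm to the right to meet the notches (304, 360); the yaw is good. I'll release, lift and rotate for two-finger pushing.

>>> {"api": "carry_out", "payload": {
  "deltas": "-1.4 0 0 0 0 0 1;-1.4 0 0 0 0 0 1;-1.4 0 0 0 0 0 0.45;-1.4 0 0 0 0 0 0.45;-1.4 0 -40 0 0 0 0.4;-1.4 0 -85 0 0 0 0.4;36 36 -85 0 0 0.19 0.4;36 36 -85 0 0 0.56 0.4;36 36 -85 0 0 0.9 0.4;36 36 -85 0 0 1.2 0.4;36 36 -85 0 0 1.4 0.4;36 36 -85 0 0 1.557 0.4"
}}

```text
time_s: 12.28
eef_pos: [0.5494, -0.1501, 0.099]
eef_rot: [-0.0, 0.97, 0.242, -0.0]
wrist_force: [-0.7, 0.7, 0.5]
opening: 0.603
grasp_force: 0.0
```

Run:
```python
from h import *
T=pose();i=vision.camera("wrist");print(np.round(T,3))
for p in pegs(i,T):print(np.round(p[0],4),round(p[1],4),round(p[2],4))
print("red",plate(i,T,RED,.38,.5))
go((.5518,-.1511),.0588,.1)
```

```text
[[ 0.883  0.469 -0.     0.549]
 [ 0.469 -0.883  0.    -0.15 ]
 [-0.    -0.    -1.     0.099]
 [ 0.     0.     0.     1.   ]]
[0.6094 0.178 ] 0.1079 0.1455
[0.5019 0.0241] 0.0684 0.1453
[ 0.5125 -0.1312] 0.0304 0.1424
red (array([0.44199445, 0.00560848]), np.float64(0.05899046342596133), np.float64(0.3567794268446177))
delta [ 1.7  2.  -1. ] az 0.422 t 12.325 op 0.6
```

>>> {"api": "carry_out", "payload": {
  "deltas": "2 2 0 0 0 0.17 0.4;2 2 0 0 0 0.34 0.4;2 2 0 0 0 0.415 0.4;2 2 45 0 0 0.415 0.4;2 2 88 0 0 0.415 0.4;2 2 93 0 0 0.415 0.4;2 2 93 0 0 0.415 0.4"
}}

```text
time_s: 13.2
eef_pos: [0.5526, -0.1512, 0.0069]
eef_rot: [0.0, 0.999, 0.04, 0.0]
wrist_force: [1.1, 0.2, 0.1]
opening: 0.599
grasp_force: 0.0
```

Run:
```python
from h import *
T=pose();i=vision.camera("wrist");print(np.round(T,3))
print(pegs(i,T))
go((.5151,-.1533),.0588,.006)
r,i=rect(T,.42,.56,-.23,-.04,.018,3500);cv2.imwrite("pics/w7.png",r)
```

```text
[[ 0.997  0.081  0.     0.553]
 [ 0.081 -0.997 -0.    -0.151]
 [ 0.     0.    -1.     0.007]
 [ 0.     0.     0.     1.   ]]
[(array([0.50046035, 0.02979614]), np.float64(0.1829629664658107), np.float64(0.14475172493434496))]
delta [-38.3  -1.3   1.7] az 0.022 t 13.25 op 0.6
```

View pics/w7.png

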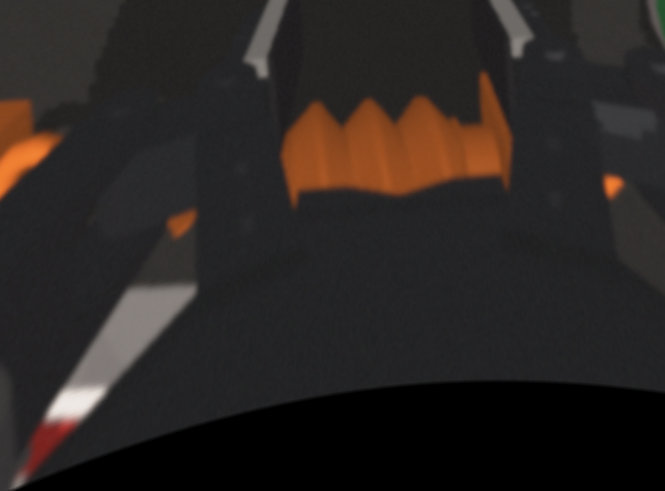

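>>> {"api": "carry_out", "payload": {
  "deltas": "-6 0 1 0 0 0.022 0.4;-13 -0.5 1 0 0 0.022 0.4;-19 -0.7 1 0 0 0.022 0.4;-24 -0.9 1 0 0 0.022 0.4;-29 -1 1 0 0 0.022 0.4;-33 -1.2 1 0 0 0.022 0.4;-36 -1.3 1 0 0 0.022 0.4"
}}

```text
time_s: 14.18
eef_pos: [0.5161, -0.1526, 0.0053]
eef_rot: [0.0, 1.0, 0.029, 0.0]
wrist_force: [4.0, -0.5, 0.6]
opening: 0.602
grasp_force: 1.8
```

>>> {"api": "carry_out", "payload": {
  "deltas": "-1.5 0 0 0 0 0 0.4;-3 0 0 0 0 0 0.4;-3 0 0 0 0 0 0.4"
}}

```text
time_s: 14.55
eef_pos: [0.5149, -0.1537, 0.006]
eef_rot: [0.001, 1.0, 0.029, 0.002]
wrist_force: [5.1, -2.6, -0.8]
opening: 0.601
grasp_force: 2.6
```

>>> {"api": "carry_out", "payload": {
  "deltas": "-2 0 0 0 0 0 0.4;-4 0 0 0 0 0 0.4;-4 0 0 0 0 0 0.4;-4 0 0 0 0 0 0.4"
}}

```text
time_s: 15.05
eef_pos: [0.5132, -0.1553, 0.0071]
eef_rot: [0.002, 1.0, 0.029, 0.004]
wrist_force: [10.1, -4.6, -1.8]
opening: 0.598
grasp_force: 5.0
```

>>> {"api": "carry_out", "payload": {
  "deltas": "12 0 0 0 0 0 0.4;15 0 -40 0 0 0 0.4;5 0 -95 0 0 0 0.4;-20 -10 -100 0 0 0 0.4;-20 -10 -100 0 0 0 0.4"
}}

```text
time_s: 15.68
eef_pos: [0.4875, -0.1432, 0.1054]
eef_rot: [-0.0, 1.0, 0.029, -0.001]
wrist_force: [-0.4, -1.0, -0.3]
opening: 0.599
grasp_force: 0.0
```

Run:
```python
from h import *
T=pose();print(np.round(T,3))
r,i=rect(T,.42,.55,-.24,.10,.018,2300);cv2.imwrite("pics/w8.png",r)
pl=plate(i,T,RED,.38,.5);print("red",pl)
for p in pegs(i,T):
    c,y,_=pl;d=np.array([-np.sin(y),np.cos(y)]);n=np.array([np.cos(y),np.sin(y)])
    print(np.round(p[0],4),round(p[1],4),round(p[2],4),"dist",(p[0]-c)@n)
go((.5,0),.0588,.1)
```

```text
[[ 0.998  0.058 -0.001  0.487]
 [ 0.058 -0.998  0.001 -0.143]
 [-0.001 -0.001 -1.     0.105]
 [ 0.     0.     0.     1.   ]]
red (array([0.44085282, 0.02592702]), np.float64(0.06039060980701124), np.float64(0.3972024120867571))
[0.6194 0.1749] 0.032 0.1375 dist 0.18717357783914035
[0.5026 0.0244] 0.0625 0.1464 dist 0.06153209498590065
[ 0.4902 -0.1349] -0.0063 0.1437 dist 0.03955746942846127
delta [  20.1 -142.6    5.1] az -0.001 t 15.725 op 0.61
```

View pics/w8.png

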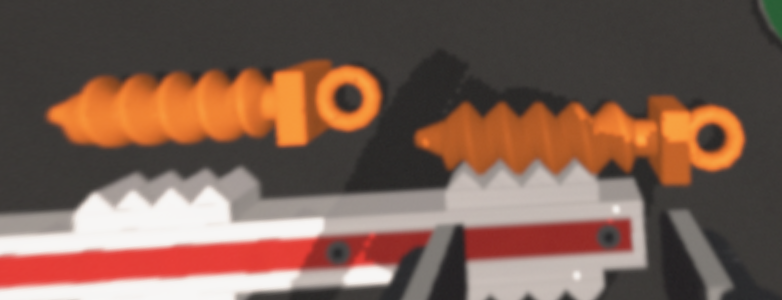

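The right peg (540,135) entered the land, but its tail swung in (yaw −0.006 against the plate's 0.06), because the collar lies beyond the land. I'll push again with narrow fingers centred on the land.

Run:
```python
from h import *
go((.5378,-.1232),.0595,.1);go((.5378,-.1232),.0595,.009)
```

```text
delta [ 50.7 -17.4   4.9] az -0.002 t 15.725 op 0.61
delta [ 50.8 -17.4  95.9] az -0.002 t 15.725 op 0.61
```

>>> {"api": "carry_out", "payload": {
  "deltas": "51 -17 5 0 0 0 0.67;51 -17 40 0 0 0 0.67;51 -17 90 0 0 0 0.67;51 -17 95 0 0 0 0.67;51 -17 95 0 0 0 0.67;44 -17 95 0 0 0 0.67;37 -17 95 0 0 0 0.67;31 -17 95 0 0 0 0.67;27 -17 95 0 0 0 0.67;24 -17 95 0 0 0 0.67"
}}

```text
time_s: 16.98
eef_pos: [0.5116, -0.1259, 0.0106]
eef_rot: [0.0, 1.0, 0.029, 0.0]
wrist_force: [-1.0, 0.1, -0.1]
opening: 0.329
grasp_force: 0.2
```

>>> {"api": "carry_out", "payload": {
  "deltas": "-2 0 0 0 0 0 0.67;-4 0 0 0 0 0 0.67;-6 0 0 0 0 0 0.67;-6 0 0 0 0 0 0.67"
}}

```text
time_s: 17.48
eef_pos: [0.5099, -0.1266, 0.0119]
eef_rot: [0.001, 1.0, 0.029, 0.004]
wrist_force: [11.7, 4.0, 0.1]
opening: 0.331
grasp_force: 6.2
```

>>> {"api": "carry_out", "payload": {
  "deltas": "12 0 0 0 0 0 0.67;15 0 -40 0 0 0 0.67;0 0 -95 0 0 0 0.67;-20 -10 -100 0 0 0 0.67;-20 -10 -100 0 0 0 0.67"
}}

```text
time_s: 18.1
eef_pos: [0.4845, -0.1169, 0.1106]
eef_rot: [0.0, 1.0, 0.029, -0.0]
wrist_force: [-0.4, 1.1, 0.2]
opening: 0.332
grasp_force: 0.0
```

```bash
cat >> h.py <<'E'
def check(rng,x0,x1,z0=None):
    T=pose();i=vision.camera("wrist");pl=plate(i,T,rng,x0,x1);c,y,L=pl
    d=np.array([-np.sin(y),np.cos(y)]);n=np.array([np.cos(y),np.sin(y)]);print("plate",np.round(c,4),round(y,4),round(L,3),"tcp",np.round(T[:3,3],3))
    for p in pegs(i,T): print("peg",np.round(p[0],4),"relyaw",round(p[1]-y,3),"len",round(p[2],3),"dist",round((p[0]-c)@n*1000,1),"along",round((p[0]-c)@d*1000,1))
    return T,i
E
python3 - <<'E'
from h import *
T,i=check(RED,.38,.5);go((.48,-.0),.0588,.1)
E
```

```text
plate [0.4411 0.0259] 0.0609 0.398 tcp [ 0.485 -0.117  0.111]
peg [0.6194 0.1817] relyaw -0.037 len 0.152 dist 187.5 along 144.7
peg [0.5026 0.024 ] relyaw 0.001 len 0.146 dist 61.3 along -5.6
peg [ 0.4894 -0.1345] relyaw -0.026 len 0.144 dist 38.5 along -163.0
delta [   1.8 -117.2   10.1] az -0.001 t 18.15 op 0.33
```

```bash
cat >> h.py <<'E'
def crest(i,T,c,y,side=1,z=.018):
    "outer envelope of each peg in plate frame: crest peaks along (mm from plate centre), dist (mm); thread window and collar"
    d=np.array([-np.sin(y),np.cos(y)]);n=side*np.array([np.cos(y),np.sin(y)])
    for p in blobs(i,T,(5,130,90),(20,255,255),z,300):
        s=(p-c)@d*1000;t=(p-c)@n*1000
        if np.ptp(s)>160 or np.ptp(s)<100: continue
        m=(s.max()-54)  # mid-thread by tip
        for a,b in ((-60,-52),(-38,-28),(-28,-18),(-18,-8),(-8,8),(8,18),(18,30),(28,40)):
            k=(s>m+a)&(s<m+b)
            if k.any(): j=np.argmax(np.where(k,t,-1e9)); print((a,b),"along",round(s[j]-m,1),"outer",round(t[j],1),end=" | ")
        print("tip-mid at",round(m,1))
E
python3 - <<'E'
from h import *
T,i=check(RED,.38,.5)
crest(i,T,np.array([.4411,.0259]),.0598)
cv2.imwrite("pics/c1.png",i)
E
```

```text
plate [0.441  0.0259] 0.0622 0.398 tcp [ 0.485 -0.117  0.11 ]
peg [0.6194 0.1814] relyaw -0.036 len 0.151 dist 187.7 along 144.2
peg [0.5026 0.0239] relyaw 0.0 len 0.145 dist 61.4 along -5.8
peg [ 0.4894 -0.1347] relyaw -0.026 len 0.144 dist 38.3 along -163.3
(-60, -52) along -52.1 outer 206.2 | (-38, -28) along -30.3 outer 202.4 | (-28, -18) along -21.9 outer 202.4 | (-18, -8) along -13.1 outer 202.5 | (-8, 8) along 1.6 outer 203.0 | (8, 18) along 11.3 outer 203.3 | (18, 30) along 25.5 outer 203.5 | (28, 40) along 29.7 outer 203.4 | tip-mid at 148.5
(-60, -52) along -58.8 outer 78.7 | (-38, -28) along -34.0 outer 77.2 | (-28, -18) along -18.0 outer 77.1 | (-18, -8) along -17.1 outer 77.2 | (-8, 8) along -1.1 outer 77.1 | (8, 18) along 15.8 outer 77.1 | (18, 30) along 29.4 outer 77.0 | (28, 40) along 31.7 outer 77.1 | tip-mid at -4.4
(-60, -52) along -55.5 outer 56.2 | (-38, -28) along -32.4 outer 53.6 | (-28, -18) along -18.0 outer 52.7 | (-18, -8) along -17.2 outer 53.5 | (-8, 8) along 0.9 outer 54.3 | (8, 18) along 16.5 outer 54.3 | (18, 30) along 18.1 outer 53.5 | (28, 40) along 32.8 outer 54.4 | tip-mid at -162.6
```

The right peg is home: axis about 38.3 mm, along −163, relative yaw about −0.014. Next the middle peg, by the same push.

Run:
```python
from h import *
go((.5378,.032),.0595,.1);go((.5378,.032),.0595,.010)
```

```text
delta [  61.2 -146.     9.8] az -0.002 t 18.2 op 0.33
delta [  61.2 -146.    99.8] az -0.002 t 18.2 op 0.33
```

>>> {"api": "carry_out", "payload": {
  "deltas": "61 -146 0 0 0 0 0.67;61 -146 0 0 0 0 0.67;61 -146 20 0 0 0 0.67;61 -146 60 0 0 0 0.67;61 -146 97 0 0 0 0.67;61 -146 99 0 0 0 0.67;53 -146 99 0 0 0 0.67;46 -146 99 0 0 0 0.67;40 -146 99 0 0 0 0.67;34 -145.5 99 0 0 0 0.67;29 -145 99 0 0 0 0.67;26 -145 99 0 0 0 0.67"
}}

```text
time_s: 19.7
eef_pos: [0.5033, 0.0289, 0.0117]
eef_rot: [0.0, 1.0, 0.029, 0.001]
wrist_force: [5.0, 1.7, 0.1]
opening: 0.331
grasp_force: 2.3
```

>>> {"api": "carry_out", "payload": {
  "deltas": "-2 0 0 0 0 0 0.67;-4 0 0 0 0 0 0.67;-7 0 0 0 0 0 0.67;-7 0 0 0 0 0 0.67"
}}

```text
time_s: 20.2
eef_pos: [0.5003, 0.0289, 0.013]
eef_rot: [-0.0, 1.0, 0.028, 0.005]
wrist_force: [12.8, 6.4, -0.3]
opening: 0.331
grasp_force: 8.4
```

>>> {"api": "carry_out", "payload": {
  "deltas": "14 0 0 0 0 0 0.67;17 0 -40 0 0 0 0.67;5 0 -95 0 0 0 0.67;-15 0 -100 0 0 0 0.67;-15 0 -100 0 0 0 0.67"
}}

```text
time_s: 20.82
eef_pos: [0.4799, 0.0277, 0.1114]
eef_rot: [0.0, 1.0, 0.029, -0.001]
wrist_force: [0.1, -0.1, 0.2]
opening: 0.331
grasp_force: 0.0
```

Run:
```python
from h import *
T,i=check(RED,.38,.5)
crest(i,T,np.array([.4411,.0259]),.0598)
go((.48,.15),.0412+np.pi,.1)
print(sensors.get_obs()["q"])
```

```text
plate [0.441  0.0265] 0.0589 0.398 tcp [0.48  0.028 0.111]
peg [0.6192 0.1794] relyaw -0.026 len 0.146 dist 186.9 along 142.1
peg [0.48   0.0202] relyaw -0.007 len 0.144 dist 38.6 along -8.6
peg [ 0.49   -0.1359] relyaw -0.036 len 0.146 dist 39.3 along -165.0
(-60, -52) along -52.8 outer 206.4 | (-38, -28) along -29.8 outer 202.3 | (-28, -18) along -20.4 outer 202.3 | (-18, -8) along -10.7 outer 202.5 | (-8, 8) along -0.6 outer 202.7 | (8, 18) along 11.9 outer 202.7 | (18, 30) along 21.7 outer 203.0 | (28, 40) along 30.8 outer 203.2 | tip-mid at 144.0
(-60, -52) along -56.2 outer 56.9 | (-38, -28) along -30.9 outer 54.4 | (-28, -18) along -27.8 outer 52.7 | (-18, -8) along -15.0 outer 54.3 | (-8, 8) along 2.3 outer 53.5 | (8, 18) along 17.2 outer 53.6 | (18, 30) along 18.0 outer 53.6 | (28, 40) along 33.0 outer 53.6 | tip-mid at -7.5
(-60, -52) along -55.3 outer 54.7 | (-38, -28) along -37.8 outer 53.4 | (-28, -18) along -27.5 outer 53.3 | (-18, -8) along -13.9 outer 54.0 | (-8, 8) along -1.0 outer 53.8 | (8, 18) along 13.4 outer 53.6 | (18, 30) along 18.7 outer 53.6 | (28, 40) along 32.2 outer 54.3 | tip-mid at -162.6
delta [   6.8 -122.1   10.9] az -3.125 t 20.875 op 0.33
[-1.89546612e-01  1.23146417e-01  1.93981126e+00 -2.96708983e-04
  1.07990675e+00  1.32392013e+00]
```

Both coarse pegs are home. Now the fine peg, pushed to +x.

Run:
```python
from h import *
go((.5837,.185),.0412,.1);go((.5837,.185),.0412,.010)
```

```text
delta [ 112.3 -151.1   10.8] az 0.016 t 20.875 op 0.33
delta [ 112.4 -151.1  100.8] az 0.016 t 20.875 op 0.33
```

>>> {"api": "carry_out", "payload": {
  "deltas": "112 -151 0 0 0 0.016 0.67;112 -151 0 0 0 0.016 0.67;112 -151 0 0 0 0.016 0.67;112 -151 30 0 0 0.016 0.67;112 -151 70 0 0 0.016 0.67;112 -151 99 0 0 0.016 0.67;112 -151 100 0 0 0.016 0.67;118 -151 100 0 0 0.016 0.67;124 -151 100 0 0 0.016 0.67;130 -151 100 0 0 0.016 0.67"
}}

```text
time_s: 22.12
eef_pos: [0.6034, 0.1861, 0.0127]
eef_rot: [-0.0, 1.0, 0.021, 0.001]
wrist_force: [-0.5, 0.1, 0.3]
opening: 0.328
grasp_force: 0.2
```

Run:
```python
from h import *
T,i=check(BLUE,.6,.75)
r,i=rect(T,.58,.72,.09,.28,.018,3500);cv2.imwrite("pics/w9.png",r)
```

```text
plate [0.6848 0.1044] 0.0403 0.26 tcp [0.603 0.186 0.013]
peg [0.6295 0.1771] relyaw -0.051 len 0.145 dist -52.4 along 74.9
peg [ 0.4895 -0.1273] relyaw -0.241 len 0.151 dist -204.5 along -223.7
```

View pics/w9.png

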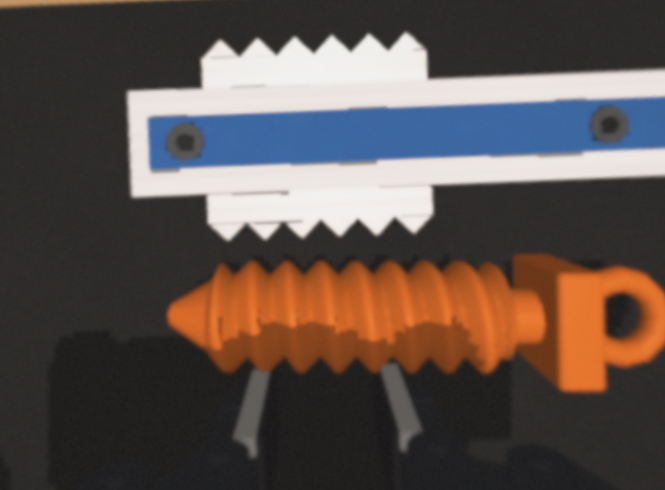

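The crests (287, 321, 356, 391) line up with the blue notches (286, 321, 356, 391). Pushing home.

>>> {"api": "carry_out", "payload": {
  "deltas": "6 0.3 0 0 0 0 0.67;11 0.3 0 0 0 0 0.67;15 0.3 0 0 0 0 0.67;18 0.3 0 0 0 0 0.67;21 0.3 0 0 0 0 0.67;24 0.3 0 0 0 0 0.67;26 0.3 0 0 0 0 0.67;26 0.3 0 0 0 0 0.67"
}}

```text
time_s: 23.22
eef_pos: [0.6183, 0.1864, 0.0088]
eef_rot: [0.001, 1.0, 0.021, -0.011]
wrist_force: [-29.8, -3.9, 17.7]
opening: 0.331
grasp_force: 14.9
```

Run:
```python
from h import *
T,i=check(BLUE,.6,.75)
```

```text
plate [0.6847 0.106 ] 0.0405 0.257 tcp [0.618 0.186 0.009]
peg [0.6424 0.1772] relyaw 0.002 len 0.144 dist -39.4 along 72.9
```

>>> {"api": "carry_out", "payload": {
  "deltas": "-24 0 0 0 0 0 0.67;-34 0 -20 0 0 0 0.67;-24 0 -90 0 0 0 0.67;0 0 -110 0 0 0 0.67;0 0 -110 0 0 0 0.67"
}}

```text
time_s: 23.9
eef_pos: [0.632, 0.1869, 0.1254]
eef_rot: [-0.0, 1.0, 0.021, 0.004]
wrist_force: [0.0, 0.2, -0.3]
opening: 0.328
grasp_force: 0.0
```

Run:
```python
from h import *
T,i=check(BLUE,.6,.75)
crest(i,T,plate(i,T,BLUE,.6,.75)[0],.0408,-1)
r,i=rect(T,.60,.72,.09,.28,.018,3500);cv2.imwrite("pics/w10.png",r)
```

```text
plate [0.6876 0.0352] 0.0406 0.397 tcp [0.632 0.187 0.125]
peg [0.5426 0.605 ] relyaw 1.045 len 0.14 dist -121.7 along 575.2
peg [0.6429 0.1777] relyaw 0.004 len 0.143 dist -38.9 along 144.1
peg [ 0.4903 -0.1367] relyaw -0.08 len 0.15 dist -204.1 along -163.7
(-60, -52) along -59.3 outer 58.2 | (-38, -28) along -35.9 outer 53.7 | (-28, -18) along -26.3 outer 52.8 | (-18, -8) along -16.1 outer 52.8 | (-8, 8) along 6.8 outer 52.8 | (8, 18) along 17.0 outer 52.8 | (18, 30) along 27.2 outer 52.8 | (28, 40) along 37.4 outer 52.8 | tip-mid at 144.6
(-60, -52) along -53.3 outer 100.6 | (-38, -28) along -31.4 outer 129.4 | (-28, -18) along -19.8 outer 136.7 | (-18, -8) along -9.4 outer 140.9 | (-8, 8) along 7.5 outer 146.1 | (8, 18) along 17.9 outer 149.0 | (18, 30) along 29.9 outer 153.8 | (28, 40) along 40.0 outer 155.1 | tip-mid at 565.7
(-60, -52) along -55.0 outer 227.0 | (-38, -28) along -37.8 outer 224.9 | (-28, -18) along -21.5 outer 223.0 | (-18, -8) along -17.7 outer 223.9 | (-8, 8) along -3.4 outer 224.2 | (8, 18) along 12.5 outer 224.1 | (18, 30) along 27.2 outer 220.8 | (28, 40) along 29.2 outer 220.4 | tip-mid at -160.0
(-60, -52) along -53.6 outer 262.7 | (-38, -28) along -29.4 outer 279.1 | (-28, -18) along -18.2 outer 288.4 | (-18, -8) along -9.1 outer 297.4 | (-8, 8) along 6.9 outer 365.1 | (8, 18) along 17.4 outer 371.7 | (18, 30) along 29.6 outer 376.3 | (28, 40) along 35.8 outer 378.7 | tip-mid at 512.3
```

View pics/w10.png

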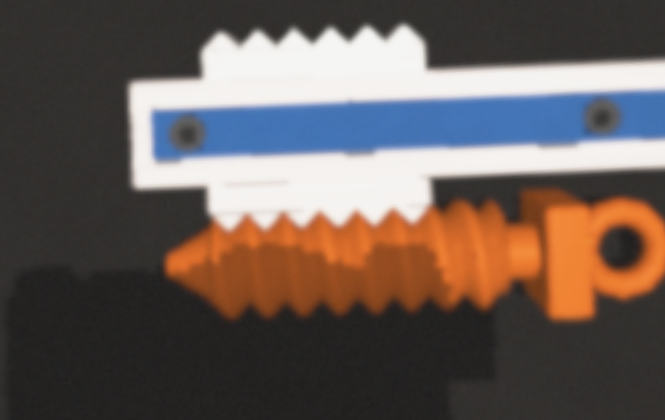

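The picture shows the fine thread meshed in the blue notches around (320,215), with its outer crests 52.8 mm from the centre line all along, which is exactly the seated figure.

```bash
python3 -c "
from bench import ctrl
print(ctrl.hand_in())"
```

```text
the job is handed in; nothing more can be done
None
```

I handed the job in at about 24 s of the 58 s. By my camera measurements both coarse pegs are home in the red plate and the fine peg is home in the blue; the hand-in returned no verdict.

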